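# Pull the sample tub forward with the hook

### The arm

A 6-joint arm with a two-finger parallel gripper is mounted at the origin on the work surface. World frame = base frame: x ahead of the robot, y to its left, z up, the work surface at z = 0. Lengths are in m, angles in degrees, forces in N, time in s.
With the tool pointing down it reaches from about 0.25 to 0.8 m from the base axis. Payload 3.9 kg.
Tool frame: the origin (TCP) lies at the very end of the fingers, on their centre line; the grasp point (between the pads) lies 19 mm behind it; z points along the fingers, y is the line along which they close (so a half turn about z gives the same grasp; the last joint's range is limited). The gripper opens to 85 mm and grips with 20 to 120 N. Pads are 22 mm wide; open, the fingers measure 114 mm over their backs; the gripper's body (76 mm by 85 mm) begins 54 mm behind the grasp point. The pads swing forward as they close: fully open they stand 13 mm farther back than shut.
Start: joints at [73.969, 14.897, -7.913, 67.191, 0, 90], TCP at [0.145, 0.505, 0.231] pointing down, gripper open.
Joint ranges: [-159.42, 159.42], [-47.68, 98.78], [-73.54, 78.23], [-108.79, 121.32], [-90, 84.71], [-180, 180]. Speed limits (degrees/s): [147.25, 147.25, 180, 180, 180, 180].

### API

Orientations are given as [roll, pitch, yaw] about the fixed x, y, z axes, in that order (R = Rz(yaw) Ry(pitch) Rx(roll)).
In Python, from plant import robot, camera, finish_job gives the robot as it stands.
- The arm moves only by the tool jog_arm, never from a script. Its argument "plan" is a list that holds one entry, the list of rows, each a list of 7 numbers: the shift along the tool's x, y, z in cm, then the turn, a rotation vector about the tool's x, y, z in rad, then the closure, from 0 (fully open) to 1 (shut). In form: [[[x, y, z, ax, ay, az, hand], ...]]. A call has 1 to 5 rows; each row shifts and turns the commanded pose from where the row before left it, along the tool's axes as they then stand; what a row does not reach is not made up. A row lasts 1/10 s, in which the tool goes at most 50 mm and 8.59 degrees, less where a joint would pass 70% of its speed; a pose out of reach is approached as far as the arm can. A call is refused whole if a number of a shift passes 5 or a number of a turn 0.15, either way. A call with a gripper value outside its range is refused whole. The fingers move at their own pace and stop on an object; the grip force is fixed at half the most. Time passes only in rows, so rows that do not move let the fingers close. It gives the time, the measured TCP pose, the force, the opening and the grip force at its end, in the units of the state.
- robot.get_obs(): the state, without advancing time (a new reading comes with each control period).
- camera(name): name is "scene" or "side" or "wrist"; returns a dict with "frame" (384x512x3 uint8, red, green, blue), "camera_matrix" (3x3 intrinsics, pixels), "xyz" and "rotation" of the camera in the world. Camera axes: x right, y down, z forward; pixel columns grow to the right and rows downward; lengths in m; the calibration is good to about 2 mm. A picture is of the moment at which its call begins. There is no depth.
- finish_job(): hands the job in; it is judged then, once.
The state is a dict: "clock": time; "q": joint angles; "dq": joint speeds; "joint_efforts": joint torques, N m; "tool_pos": TCP position; "orientation": TCP orientation; "contact_force": force on the tool from outside, world axes, zero at the start; "moment": the same for the moment, N m; "grip_width": finger opening in m; "grasp_force": force on a finger pad.
Only numpy, scipy, OpenCV 4.12 (cv2) and the standard library are available. Lean on these libraries where they do the work, as an engineer would, in place of code of your own. Each camera call takes 0.05 s, during which the arm holds its last target. There are 200 camera calls.

### The job

Pick up the red-handled pull hook, hook its claw over the front lip of the orange tub of sample jars deep in the shelf, and drag the tub straight forward until its front edge stands on the yellow strip. Touch the orange tub with the hook only and leave the grey tub where it is. Then stand the hook back on the bench, upright and clear of the shelf, and let go.

Things in the scene. Friction and masses are not known exactly. Their poses are not given: they have to be found in the camera images.
- hook: Pull hook standing on the bench on handle and claw, 0.15 kg. Origin: middle of the claw's lower edge; x from handle to claw, z up. Red block handle 90 long (x), 24 wide, 40 high from z = 0, its centre at x = -140. Steel claw plate 44 wide (y), 5 thick (x -2.5 to 2.5), z 0 to 38; a steel bar 14 wide, z 30 to 38, joins them, leaving a gap 92 long, 30 high. Where it stands is free to put it back.
- tub_orange: Orange open tub, six brown jars fixed in its rear half; to be pulled. 130 deep (x), 115 wide (y), 60 high, walls 5. Origin: centre of underside; x to its rear, z up. Front wall x = -65 (outside) to -60 (inside); nothing inside from x = -60 to 0. Loose, about 0.4 kg, slides. In one of three places side by side, 145 apart; the others hold the grey tub and a closed carton 75 high.
- tub_grey: Grey open-topped tub of the same size and frame as the orange one, with wooden blocks fixed in its rear half. Loose; leave it where it stands.
- shelf: Fixed shelf. Origin: bench level under the middle of the yellow strip; x deeper into the shelf, z up. White board, top at z = 20, x -25 to 285, 460 wide (y). Flush strip, x -20 to 20, all across. Wire roof from x = 90 back, z 200 to 212, on posts at y = -224 and 224. Tub fronts start at x = 100 to 130, under the roof; keep gripper and fingers in front of x = 90.

How it is judged:
By the outcome, as a careful person would: the job done as asked, in the order asked, and still so for the second after the job is handed in, with the robot touching nothing.
It also fails if it takes over 64 s, if anything falls off the work surface, if the arm or the gripper's body presses on something with over 40 N, if the wrist force passes 120 N, or if a joint passes its speed limit or range.

## Working session

There is one attempt and no reset: what is moved stays moved. The work goes in short steps, Python scripts to look and compute and a tool call to move; the robot and the scene stay as the last step left them, time stands still between calls to the robot, and variables do not carry over. Pictures are saved under pics/ and viewed, at most 10 in all, crops included, and the job is handed in when it is done.

Besides the shell and the picture viewer there is one more tool, called after "Emit:" as name(argument=value, ...), one argument or row to a line, values as JSON. jog_arm: Moves the arm, as the interface text tells. Its arguments: {"type":"object","properties":{"plan":{"type":"array"}},"required":["plan"]}

```bash
mkdir -p pics; ls
cat > h.py <<'E'
import numpy as np,cv2
from plant import robot,camera,finish_job
def snap(n,f):
    c=camera(n);cv2.imwrite('pics/'+f,c['frame'][:,:,::-1]);np.savez('pics/'+f+'.npz',**c);return c
def ray(c,u,v,z):
    d=np.array(c['rotation'])@np.linalg.inv(c['camera_matrix'])@[u,v,1];o=np.array(c['xyz']);return o+d*(z-o[2])/d[2]
E
python3 - <<'E'
from h import *
a=snap('scene','a.png');b=snap('side','b.png')
for c in(a,b):print(c['xyz'],c['rotation'],c['camera_matrix'])
print(robot.get_obs())
E
```

```text
pics
[ 1.03386487 -0.50002552  0.87635017] [-145.31618251    0.43856918   35.7398024 ] [[438.11342794   0.         254.17203281]
 [  0.         438.11342794 194.58206882]
 [  0.           0.           1.        ]]
[0.34855852 0.51610868 0.65466519] [-132.55633063   -0.85220439 -147.61889537] [[362.64345559   0.         254.62290675]
 [  0.         362.64345559 190.28544773]
 [  0.           0.           1.        ]]
{'clock': 0.1, 'q': array([ 7.39689190e+01,  1.49330150e+01, -7.97860911e+00,  6.71918967e+01,
       -8.11472458e-04,  8.99994348e+01]), 'dq': array([-0.08512782, -0.09699588,  0.03700335,  0.14148633, -0.06371416,
       -0.0013337 ]), 'joint_efforts': array([-1.30344379e-03, -4.06509662e+01,  2.54526490e+01,  1.01098386e-02,
       -1.92604034e-04,  9.80296804e-07]), 'tool_pos': array([0.14481442, 0.50397945, 0.23053699]), 'orientation': array([-1.79896479e+02,  8.10449992e-04,  1.63969486e+02]), 'contact_force': array([-0.31632548,  0.20178211,  0.02986091]), 'moment': array([ 0.03935942, -0.0181852 , -0.00231619]), 'grasp_force': 0.0, 'grip_width': 0.0853281736452613}
```

View pics/a.png

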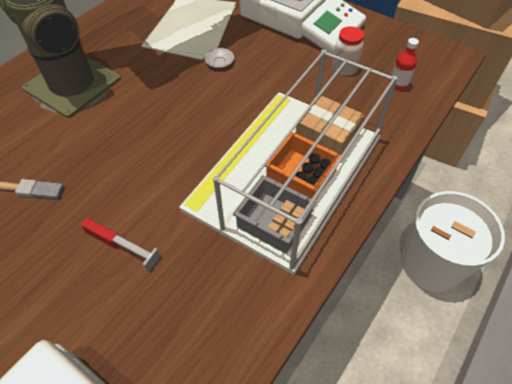

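View pics/b.png

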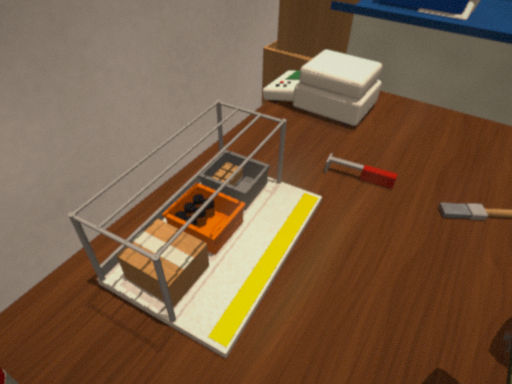

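The scene view shows the hook with handle (100,232) and claw (151,258), the orange tub in the middle at (300,165), grey nearer at (272,213), and the strip from (195,205) to (280,100). The side view agrees. I'll zoom in on both for precise pixels.

```bash
cat >> h.py <<'E'
from scipy.spatial.transform import Rotation as Ro
def load(f):
    return dict(np.load('pics/'+f+'.npz'))
def ray(c,u,v,z):
    d=Ro.from_euler('xyz',c['rotation'],degrees=True).as_matrix()@np.linalg.inv(c['camera_matrix'])@[u,v,1];o=np.array(c['xyz']);return o+d*(z-o[2])/d[2]
E
python3 - <<'E'
from h import *
def crop(f,x,y,w,h,s):return cv2.resize(cv2.imread('pics/'+f)[y:y+h,x:x+w],None,fx=s,fy=s,interpolation=cv2.INTER_CUBIC)
a=crop('a.png',70,130,100,150,4)  # hook scene? 
A=crop('a.png',70,205,100,75,4);B=crop('a.png',240,115,100,75,4)
C=crop('b.png',310,140,100,75,4);D=crop('b.png',155,175,100,75,4)
cv2.imwrite('pics/c.png',np.vstack([np.hstack([A,B]),np.hstack([C,D])]))
a=load('a.png');b=load('b.png')
for c,ps in((a,[(183,207),(281,94),(186,208),(293,268)]),(b,[(225,357),(322,196)])):
  for p in ps:print(p,ray(c,*p,0.02).round(3))
print(ray(a,100,230,.04),ray(b,378,174,.04))
E
```

```text
(183, 207) [ 0.568 -0.148  0.02 ]
(281, 94) [0.542 0.301 0.02 ]
(186, 208) [ 0.575 -0.146  0.02 ]
(293, 268) [ 0.861 -0.129  0.02 ]
(225, 357) [0.526 0.314 0.02 ]
(322, 196) [ 0.555 -0.149  0.02 ]
[ 0.46904112 -0.30822789  0.04      ] [ 0.45971552 -0.28824656  0.04      ]
```

View pics/c.png

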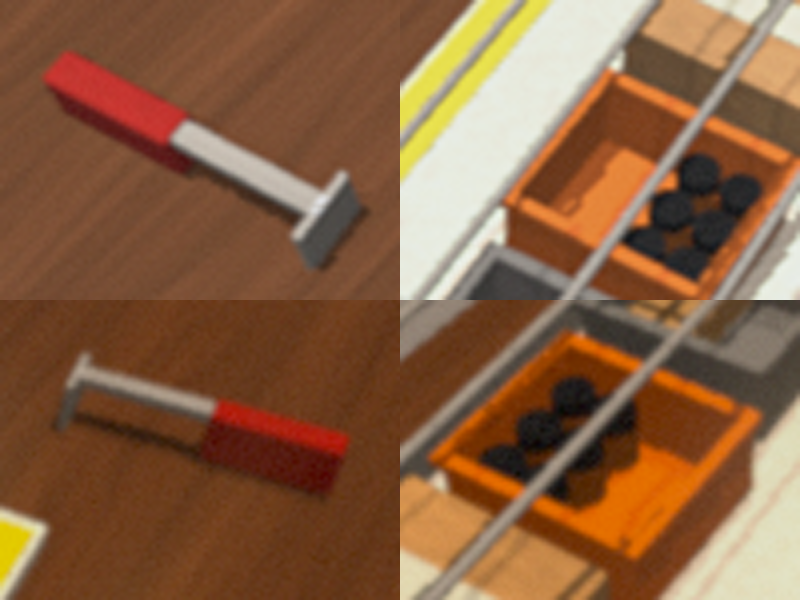

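Run:
```python
from h import *
a=load('a.png');b=load('b.png')
A=lambda x,y:(70+x/4,205+y/4)
B=lambda x,y:(240+(x-400)/4,115+y/4)
C=lambda x,y:(310+x/4,140+(y-300)/4)
D=lambda x,y:(155+(x-400)/4,175+(y-300)/4)
def P(n,c,p,z):print(n,ray(c,*p,z)[:2].round(4))
for p in[(68,52),(45,75),(165,143),(188,120)]:P('handleA',a,A(*p),.04)
for p in[(218,402),(348,436),(340,448)]:P('handleB',b,C(*p),.04)
for p in[(343,172),(293,232)]:P('clawA',a,A(*p),.038)
P('clawB',b,C(87,355),.038);P('clawB',b,C(70,385),.038)
for p in[(612,72),(505,200)]:P('tubA',a,B(*p),.08)
for p in[(632,558),(758,410)]:P('tubB',b,D(*p),.08)
for c,n in((a,'A'),(b,'B')):
  im=c['frame'].astype(int);m=((im[...,0]>150)&(im[...,1]>140)&(im[...,2]<80)).astype('uint8')
  k=max(cv2.findContours(m,0,2)[0],key=cv2.contourArea);bx=cv2.boxPoints(cv2.minAreaRect(k))
  for p in bx:P('strip'+n,c,p,.02)
```

```text
handleA [ 0.422  -0.3037]
handleA [ 0.4229 -0.3214]
handleA [ 0.5091 -0.3127]
handleA [ 0.5088 -0.2953]
handleB [ 0.5024 -0.3033]
handleB [ 0.4172 -0.3163]
handleB [ 0.418 -0.301]
clawA [ 0.5989 -0.2689]
clawA [ 0.6018 -0.3104]
clawB [ 0.5996 -0.3059]
clawB [ 0.5956 -0.2673]
tubA [0.6774 0.1475]
tubA [0.6811 0.0277]
tubB [0.6681 0.1547]
tubB [0.6738 0.0299]
stripA [0.5797 0.0153]
stripA [0.5633 0.2932]
stripA [0.5746 0.2899]
stripA [0.5897 0.0134]
stripB [0.5735 0.3001]
stripB [ 0.6012 -0.1454]
stripB [ 0.5469 -0.1311]
stripB [0.5362 0.3002]
```

```bash
cat >> h.py <<'E'
def plan(pos,yaw,step=4.7,n=None,off=None):
    """print rows (tool axes, cm/rad) from the measured pose to TCP pos, tool down at yaw"""
    o=robot.get_obs();p=np.array(o['tool_pos']);R=Ro.from_euler('xyz',o['orientation'],degrees=True)
    T=Ro.from_euler('xyz',[180,0,yaw],degrees=True);d=(np.array(pos)-p)*100;w=(R.inv()*T).as_rotvec()
    n=n or int(max(np.ceil(np.linalg.norm(d)/step),np.ceil(np.abs(w).max()/.15),1))
    print('t',round(o['clock'],2),'p',p.round(4),'rpy',o['orientation'].round(2),'n',n)
    for i in range(n):
        print((R.inv().apply(d/n)).round(2),(w/n).round(3)); R=R*Ro.from_rotvec(w/n)
E
python3 -c "
from h import *
plan([.462,-.304,.16],6)"
```

```text
t 0.1 p [0.1448 0.504  0.2305] rpy [-179.9     0.    163.97] n 19
[-2.78 -3.63  0.38] [-0.     0.     0.145]
[-3.27 -3.19  0.38] [-0.     0.     0.145]
[-3.7  -2.68  0.38] [-0.     0.     0.145]
[-4.05 -2.12  0.38] [-0.     0.     0.145]
[-4.31 -1.51  0.38] [-0.     0.     0.145]
[-4.48 -0.87  0.38] [-0.     0.     0.145]
[-4.56 -0.21  0.37] [-0.     0.     0.145]
[-4.55  0.45  0.37] [-0.     0.     0.145]
[-4.43  1.1   0.37] [-0.     0.     0.145]
[-4.23  1.73  0.37] [-0.     0.     0.145]
[-3.93  2.33  0.37] [-0.     0.     0.145]
[-3.55  2.87  0.37] [-0.     0.     0.145]
[-3.1   3.35  0.37] [-0.     0.     0.145]
[-2.58  3.77  0.37] [-0.     0.     0.145]
[-2.01  4.1   0.37] [-0.     0.     0.145]
[-1.4   4.35  0.37] [-0.     0.     0.145]
[-0.75  4.51  0.37] [-0.     0.     0.145]
[-0.1   4.57  0.37] [-0.     0.     0.145]
[0.57 4.53 0.37] [-0.     0.     0.145]
```

Emit:
jog_arm(
  plan=[
    [[-2.8,-3.6,0.4,0,0,0.145,0],[-3.3,-3.2,0.4,0,0,0.145,0],[-3.7,-2.7,0.4,0,0,0.145,0],[-4.0,-2.1,0.4,0,0,0.145,0],[-4.3,-1.5,0.4,0,0,0.145,0]],
  ],
)

```text
clock: 0.6
tool_pos: [0.2286, 0.2905, 0.2108]
orientation: [-180.0, 0.0, 122.1]
contact_force: [1.6, -0.8, -0.4]
grip_width: 0.0854
grasp_force: 0.0
```

Emit:
jog_arm(
  plan=[
    [[-4.5,-0.9,0.4,0,0,0.145,0],[-4.6,-0.2,0.4,0,0,0.145,0],[-4.5,0.5,0.4,0,0,0.145,0],[-4.4,1.1,0.4,0,0,0.145,0],[-4.2,1.7,0.4,0,0,0.145,0]],
  ],
)

```text
clock: 1.1
tool_pos: [0.3123, 0.0786, 0.1911]
orientation: [180.0, -0.0, 80.6]
contact_force: [0.8, 0.9, -0.3]
grip_width: 0.0856
grasp_force: 0.0
```

Emit:
jog_arm(
  plan=[
    [[-3.9,2.3,0.4,0,0,0.145,0],[-3.5,2.9,0.4,0,0,0.145,0],[-3.1,3.4,0.4,0,0,0.145,0],[-2.6,3.8,0.4,0,0,0.145,0],[-2.0,4.1,0.4,0,0,0.145,0]],
  ],
)

```text
clock: 1.6
tool_pos: [0.3969, -0.1337, 0.171]
orientation: [-180.0, -0.0, 39.0]
contact_force: [1.9, 0.6, 0.6]
grip_width: 0.0856
grasp_force: 0.0
```

Emit:
jog_arm(
  plan=[
    [[-1.4,4.4,0.4,0,0,0.145,0],[-0.7,4.5,0.4,0,0,0.145,0],[-0.1,4.6,0.3,0,0,0.145,0],[0.6,4.5,0.3,0,0,0.145,0],[0,0,0,0,0,0,0]],
  ],
)

```text
clock: 2.1
tool_pos: [0.4672, -0.3069, 0.1561]
orientation: [179.8, -0.1, 5.8]
contact_force: [-0.3, 1.0, -0.1]
grip_width: 0.0855
grasp_force: 0.0
```

Run:
```python
from h import *
plan([.462,-.304,.16],6)
c=snap('wrist','d.png');print(c['xyz'],c['rotation'])
```

```text
t 2.1 p [ 0.4672 -0.3069  0.1561] rpy [ 1.7984e+02 -8.0000e-02  5.7700e+00] n 1
[-0.49 -0.34 -0.4 ] [ 0.003 -0.001 -0.004]
[ 0.53292732 -0.29969831  0.29853688] [ 1.64844995e+02 -1.33074602e-01 -8.42226868e+01]
```

View pics/d.png

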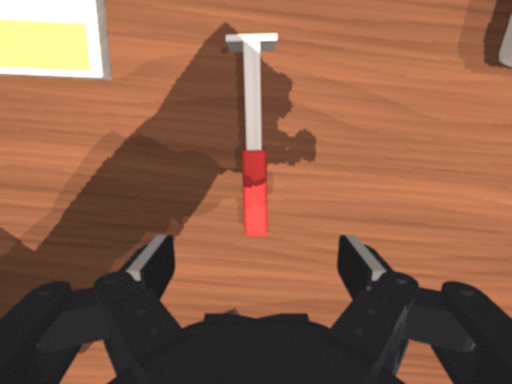

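Wrist view: the hook is aligned with the image column. Handle top runs (243-266, 150) to (245-268, 236), and the claw top runs (226,38) to (278,36).

Run:
```python
from h import *
c=load('d.png')
for n,p,z in[('hf',(254.5,150),.04),('hr',(256.5,235),.04),('cl',(226,37),.038),('cr',(278,35),.038),('shelf corner',(110,77),.02),('strip c',(90,70),.02),('strip c far',(85,22),.02)]:print(n,ray(c,*p,z).round(4))
f,r=ray(c,254.5,150,.04),ray(c,256.5,235,.04);m=ray(c,252,36,.038);d=m-r;print(np.degrees(np.arctan2(d[1],d[0])),(f+r)/2)
```

```text
hf [ 0.5052 -0.302   0.04  ]
hr [ 0.4192 -0.3126  0.04  ]
cl [ 0.5983 -0.2681  0.038 ]
cr [ 0.6043 -0.3123  0.038 ]
shelf corner [ 0.5577 -0.1589  0.02  ]
strip c [ 0.562  -0.1404  0.02  ]
strip c far [ 0.602  -0.1382  0.02  ]
7.020988067135227 [ 0.4621585  -0.30728284  0.04      ]
```

```bash
python3 -c "
from h import *
plan([.462,-.3073,.012],7,n=5)"
```

```text
t 2.15 p [ 0.4656 -0.304   0.1561] rpy [-1.7998e+02  3.0000e-02  5.9700e+00] n 5
[-0.08  0.06  2.88] [-0.     0.    -0.004]
[-0.08  0.06  2.88] [-0.     0.    -0.004]
[-0.08  0.06  2.88] [-0.     0.    -0.004]
[-0.08  0.06  2.88] [-0.     0.    -0.004]
[-0.08  0.06  2.88] [-0.     0.    -0.004]
```

Emit:
jog_arm(
  plan=[
    [[-0.1,0.05,2.9,0,0,-0.01,0],[-0.1,0.1,3.0,0,0,-0.008,0],[-0.1,0.05,3.0,0,0,0,0],[-0.1,0.05,3.0,0,0,0,0],[0,0.05,2.5,0,0,0,0]],
  ],
)

```text
clock: 2.65
tool_pos: [0.4598, -0.3032, 0.0119]
orientation: [-179.9, 0.1, 7.3]
contact_force: [0.5, -0.3, 0.4]
grip_width: 0.0855
grasp_force: 0.0
```

Emit:
jog_arm(
  plan=[
    [[0,0,0,0,0,0,0],[0,0,0,0,0,0,0.5],[0,0,0,0,0,0,1],[0,0,0,0,0,0,1],[0,0,0,0,0,0,1]],
  ],
)

```text
clock: 3.15
tool_pos: [0.4623, -0.3057, 0.0146]
orientation: [179.9, -0.1, 7.2]
contact_force: [0.3, 0.3, -0.3]
grip_width: 0.0283
grasp_force: 0.0
```

Emit:
jog_arm(
  plan=[
    [[0,0,0,0,0,0,1],[0,0,0,0,0,0,1],[0,0,0,0,0,0,1],[0,0,0,0,0,0,1],[0,0,0,0,0,0,1]],
  ],
)

```text
clock: 3.65
tool_pos: [0.4625, -0.3059, 0.0147]
orientation: [179.9, -0.1, 7.1]
contact_force: [-0.8, 0.4, 6.3]
grip_width: 0.0228
grasp_force: 60.3
```

Emit:
jog_arm(
  plan=[
    [[0,0,-1,0,0,0,1],[0,0,-2.5,0,0,0,1],[0,0,-3.0,0,0,0,1],[-1,0,-2.5,0,0,0,1],[-1,-1,-2,0,0,0,1]],
  ],
)

```text
clock: 4.15
tool_pos: [0.4409, -0.2988, 0.1253]
orientation: [179.9, -0.1, 7.1]
contact_force: [0.3, 0.1, -1.0]
grip_width: 0.0231
grasp_force: 59.3
```

```bash
python3 -c "
from h import *
plan([.47,.079,.125],3,step=4)"
```

```text
t 4.15 p [ 0.4409 -0.2988  0.1253] rpy [ 1.7989e+02 -9.0000e-02  7.1100e+00] n 10
[ 0.76 -3.71 -0.  ] [ 0.    -0.     0.007]
[ 0.73 -3.72 -0.  ] [ 0.    -0.     0.007]
[ 0.7  -3.72 -0.  ] [ 0.    -0.     0.007]
[ 0.68 -3.73 -0.  ] [ 0.    -0.     0.007]
[ 0.65 -3.73 -0.  ] [ 0.    -0.     0.007]
[ 0.62 -3.74  0.  ] [ 0.    -0.     0.007]
[ 0.6  -3.74  0.  ] [ 0.    -0.     0.007]
[ 0.57 -3.75  0.  ] [ 0.    -0.     0.007]
[ 0.54 -3.75  0.  ] [ 0.    -0.     0.007]
[ 0.52 -3.75  0.  ] [ 0.    -0.     0.007]
```

Emit:
jog_arm(
  plan=[
    [[0.7,-2.5,0,0,0,0.007,1],[0.7,-3.8,0,0,0,0.007,1],[0.7,-3.8,0,0,0,0.007,1],[0.7,-3.8,0,0,0,0.007,1],[0.7,-3.8,0,0,0,0.007,1]],
  ],
)

```text
clock: 4.65
tool_pos: [0.4551, -0.1165, 0.1237]
orientation: [-180.0, 0.0, 5.1]
contact_force: [1.4, 0.8, -1.1]
grip_width: 0.0231
grasp_force: 59.3
```

Emit:
jog_arm(
  plan=[
    [[0.6,-3.8,0,0,0,0.007,1],[0.6,-3.8,0,0,0,0.007,1],[0.6,-3.8,0,0,0,0.007,1],[0.6,-3.8,0,0,0,0.007,1],[0.5,-2.5,0,0,0,0.007,1]],
  ],
)

```text
clock: 5.15
tool_pos: [0.4717, 0.0453, 0.1237]
orientation: [-179.0, 0.0, 4.9]
contact_force: [1.0, -1.2, -1.5]
grip_width: 0.0229
grasp_force: 59.4
```

Emit:
jog_arm(
  plan=[
    [[0,-1,0,0,0,0,1],[0,0,0,0,0,0,1]],
  ],
)

```text
clock: 5.35
tool_pos: [0.4717, 0.0467, 0.1236]
orientation: [-178.9, 0.0, 4.9]
contact_force: [-0.4, -0.3, -1.1]
grip_width: 0.0229
grasp_force: 59.4
```

Run:
```python
from h import *
plan([.47,.079,.125],3)
c=snap('wrist','e.png');print(c['xyz'],c['rotation'])
```

```text
t 5.35 p [0.4717 0.0467 0.1236] rpy [-1.7886e+02  4.0000e-02  4.9300e+00] n 1
[ 0.11 -3.24 -0.08] [-0.02   0.001  0.034]
[0.53809125 0.04971022 0.26593964] [164.72764515   1.15562841 -85.06254184]
```

View pics/e.png

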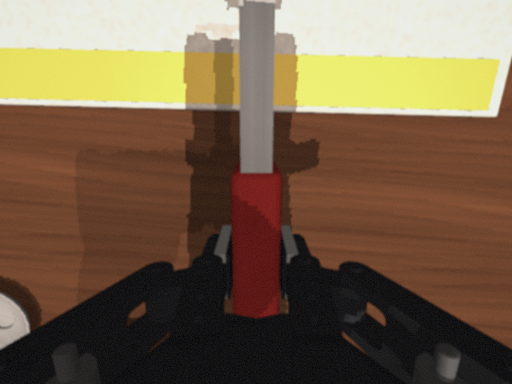

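The wrist view shows the hook held in line, claw at the top edge, strip running across from row 48 to 105. The arm stopped short in y, so I'll check the joints and the strip position.

Run:
```python
from h import *
o=robot.get_obs();print(o['q'].round(2),o['dq'].round(2))
c=load('e.png')
for u,v in[(20,48),(20,99),(490,60),(485,110),(350,56),(350,107)]:print((u,v),ray(c,u,v,.02)[:2].round(4))
```

```text
[  4.83  14.34 -25.89  49.82   1.12 179.95] [-0.8  -0.09 -0.38 -0.06  0.02 -0.  ]
(20, 48) [0.5773 0.2546]
(20, 99) [0.5366 0.2604]
(490, 60) [ 0.6    -0.1312]
(485, 110) [ 0.5616 -0.139 ]
(350, 56) [ 0.5936 -0.0179]
(350, 107) [ 0.5543 -0.0249]
```

Emit:
jog_arm(
  plan=[
    [[0,-1.5,0,0,0,0,1],[0,-1.5,0,0,0,0,1]],
  ],
)

```text
clock: 5.6
tool_pos: [0.4706, 0.0607, 0.1243]
orientation: [-178.0, 0.0, 6.1]
contact_force: [-0.3, -0.8, -1.4]
grip_width: 0.0228
grasp_force: 59.4
```

Run:
```python
from h import *
o=robot.get_obs();print(o['q'].round(2),o['tool_pos'].round(4),o['orientation'].round(2),o['moment'].round(2),o['contact_force'].round(2))
```

```text
[  6.03  14.35 -25.78  49.91   1.96 179.94] [0.4706 0.0607 0.1243] [-1.7804e+02  3.0000e-02  6.0900e+00] [-0.06  0.07 -0.  ] [-0.26 -0.77 -1.42]
```

q6 sits at its +180 limit, so this grasp cannot hold yaw 3° here. I'll set the hook down in front of the shelf and regrip it turned by half a turn (q6 ≈ 5).

```bash
python3 -c "
from h import *
plan([.36,.02,.06],6,n=4)"
```

```text
t 5.6 p [0.4706 0.0607 0.1243] rpy [-1.7804e+02  3.0000e-02  6.0900e+00] n 4
[-2.86  0.77  1.58] [-0.009  0.     0.   ]
[-2.86  0.76  1.59] [-0.009  0.     0.   ]
[-2.86  0.75  1.59] [-0.009  0.     0.   ]
[-2.86  0.74  1.6 ] [-0.009  0.     0.   ]
```

Emit:
jog_arm(
  plan=[
    [[-2.9,1.2,1.2,-0.01,0,0,1],[-2.9,1.2,1.6,-0.01,0,0,1],[-2.9,0.6,1.6,-0.01,0,0,1],[-2.9,0.6,1.6,-0.01,0,0,1],[0,0,0,0,0,0,1]],
  ],
)

```text
clock: 6.1
tool_pos: [0.3503, 0.0132, 0.061]
orientation: [179.7, 0.7, 6.1]
contact_force: [-1.2, -0.1, -1.9]
grip_width: 0.0232
grasp_force: 59.4
```

```bash
python3 -c "
from h import *
plan([.36,.02,.0165],6,n=4)"
```

```text
t 6.1 p [0.3503 0.0132 0.061 ] rpy [179.68   0.7    6.1 ] n 4
[ 0.27 -0.15  1.11] [0.001 0.003 0.   ]
[ 0.27 -0.15  1.11] [0.001 0.003 0.   ]
[ 0.27 -0.15  1.11] [0.001 0.003 0.   ]
[ 0.26 -0.15  1.11] [0.001 0.003 0.   ]
```

Emit:
jog_arm(
  plan=[
    [[0,0,1.2,0,0.004,0,1],[0,0,1.2,0,0.003,0,1],[0,0,1.2,0,0.003,0,1],[0,0,0.7,0,0,0,1],[0,0,0,0,0,0,1]],
  ],
)

```text
clock: 6.6
tool_pos: [0.3593, 0.0138, 0.0201]
orientation: [179.7, -0.5, 6.2]
contact_force: [0.8, -0.5, -1.8]
grip_width: 0.0232
grasp_force: 59.4
```

Emit:
jog_arm(
  plan=[
    [[0,0,0.15,0,0,0,1],[0,0,0,0,0,0,1]],
  ],
)

```text
clock: 6.8
tool_pos: [0.3601, 0.0138, 0.0193]
orientation: [179.6, -0.6, 6.2]
contact_force: [-0.1, -0.9, -1.0]
grip_width: 0.023
grasp_force: 59.4
```

Emit:
jog_arm(
  plan=[
    [[0,0,0.2,0.005,-0.01,0,1],[0,0,0.15,0,0,0,1],[0,0,0,0,0,0,1]],
  ],
)

```text
clock: 7.1
tool_pos: [0.3597, 0.0138, 0.0155]
orientation: [179.9, 0.0, 6.2]
contact_force: [-0.2, -0.3, -1.5]
grip_width: 0.0231
grasp_force: 59.4
```

Emit:
jog_arm(
  plan=[
    [[0,0,0.1,0,0,0,1],[0,0,0,0,0,0,1]],
  ],
)

```text
clock: 7.3
tool_pos: [0.3596, 0.0138, 0.0147]
orientation: [179.9, -0.0, 6.2]
contact_force: [-0.6, 0.3, 0.8]
grip_width: 0.0229
grasp_force: 59.8
```

Contact; release.

Emit:
jog_arm(
  plan=[
    [[0,0,0,0,0,0,0.6],[0,0,0,0,0,0,0],[0,0,0,0,0,0,0],[0,0,0,0,0,0,0],[0,0,0,0,0,0,0]],
  ],
)

```text
clock: 7.8
tool_pos: [0.3595, 0.0138, 0.0145]
orientation: [179.9, 0.0, 6.2]
contact_force: [0.2, 0.1, -0.3]
grip_width: 0.0856
grasp_force: 0.0
```

Emit:
jog_arm(
  plan=[
    [[0,0,-3,0,0,0,0],[0,0,-3,0,0,0,0],[0,0,-3,0,0,0.14,0],[0,0,0,0,0,0.15,0],[0,0,0,0,0,0.15,0]],
  ],
)

```text
clock: 8.3
tool_pos: [0.3486, -0.0675, 0.106]
orientation: [-176.1, 0.2, -14.4]
contact_force: [-0.3, 0.1, -0.0]
grip_width: 0.0855
grasp_force: 0.0
```

```bash
python3 -c "
from h import *
plan([.36,.014,.1],186.2)
print(robot.get_obs()['q'])"
```

```text
t 8.3 p [ 0.3486 -0.0675  0.106 ] rpy [-176.08    0.24  -14.44] n 19
[-0.05 -0.43  0.06] [-0.001  0.005  0.146]
[-0.11 -0.42  0.06] [-0.001  0.005  0.146]
[-0.17 -0.39  0.06] [-0.001  0.005  0.146]
[-0.23 -0.37  0.06] [-0.001  0.005  0.146]
[-0.28 -0.33  0.06] [-0.001  0.005  0.146]
[-0.32 -0.28  0.05] [-0.001  0.005  0.146]
[-0.36 -0.23  0.05] [-0.001  0.005  0.146]
[-0.39 -0.18  0.05] [-0.001  0.005  0.146]
[-0.41 -0.12  0.05] [-0.001  0.005  0.146]
[-0.43 -0.06  0.05] [-0.001  0.005  0.146]
[-0.43  0.    0.04] [-0.001  0.005  0.146]
[-0.43  0.07  0.04] [-0.001  0.005  0.146]
[-0.41  0.13  0.04] [-0.001  0.005  0.146]
[-0.39  0.19  0.04] [-0.001  0.005  0.146]
[-0.36  0.24  0.04] [-0.001  0.005  0.146]
[-0.32  0.29  0.03] [-0.001  0.005  0.146]
[-0.27  0.34  0.03] [-0.001  0.005  0.146]
[-0.22  0.37  0.03] [-0.001  0.005  0.146]
[-0.17  0.4   0.03] [-0.001  0.005  0.146]
[-14.50091139   4.64083222 -41.64565035  43.95640282   3.92372706
 179.9432075 ]
```

Emit:
jog_arm(
  plan=[
    [[0,0,-0.5,0,0,-0.14,0],[0,0,0,0,0,-0.145,0],[0,0,0,0,0,-0.145,0],[0,0,0,0,0,-0.145,0],[0,0,0,0,0,-0.145,0]],
  ],
)

```text
clock: 8.8
tool_pos: [0.3464, -0.0669, 0.1095]
orientation: [-176.8, -2.2, 27.2]
contact_force: [-0.7, -0.0, 0.7]
grip_width: 0.0852
grasp_force: 0.0
```

Emit:
jog_arm(
  plan=[
    [[0,0,0,0,0,-0.145,0],[0,0,0,0,0,-0.145,0],[0,0,0,0,0,-0.145,0],[0,0,0,0,0,-0.145,0],[0,0,0,0,0,-0.145,0]],
  ],
)

```text
clock: 9.3
tool_pos: [0.3464, -0.0668, 0.1095]
orientation: [-179.0, -3.8, 68.8]
contact_force: [-0.9, -0.1, -0.6]
grip_width: 0.0854
grasp_force: 0.0
```

Emit:
jog_arm(
  plan=[
    [[0,0,0,0,0,-0.145,0],[0,0,0,0,0,-0.145,0],[0,0,0,0,0,-0.145,0],[0,0,0,0,0,-0.145,0],[0,0,0,0,0,-0.145,0]],
  ],
)

```text
clock: 9.8
tool_pos: [0.3464, -0.0669, 0.1095]
orientation: [178.2, -3.5, 110.4]
contact_force: [0.8, -0.4, -0.2]
grip_width: 0.0855
grasp_force: 0.0
```

Emit:
jog_arm(
  plan=[
    [[0,0,0,0,0,-0.145,0],[0,0,0,0,0,-0.145,0],[0,0,0,0,0,-0.145,0],[0,0,0,0,0,-0.145,0],[0,0,0,0,0,-0.145,0]],
  ],
)

```text
clock: 10.3
tool_pos: [0.3464, -0.0668, 0.1095]
orientation: [176.4, -1.4, 151.9]
contact_force: [0.4, -1.1, 0.4]
grip_width: 0.0858
grasp_force: 0.0
```

```bash
python3 -c "
from h import *
plan([.36,.014,.11],186.2)
print(robot.get_obs()['q'])"
```

```text
t 10.3 p [ 0.3464 -0.0668  0.1095] rpy [176.37  -1.43 151.92] n 4
[0.65 1.94 0.13] [ 0.017 -0.001 -0.15 ]
[0.36 2.02 0.09] [ 0.017 -0.001 -0.15 ]
[0.05 2.05 0.06] [ 0.017 -0.001 -0.15 ]
[-0.26  2.03  0.02] [ 0.017 -0.001 -0.15 ]
[-14.43004781   4.37877714 -41.30268991  44.84525327   3.86830328
  13.674967  ]
```

Emit:
jog_arm(
  plan=[
    [[0.5,1.5,0.1,0.014,0,-0.12,0],[0.3,1.6,0.1,0.014,0,-0.12,0],[0.1,1.7,0.1,0.014,0,-0.12,0],[-0.1,1.7,0,0.014,0,-0.12,0],[-0.2,1.6,0,0.012,0,-0.12,0]],
  ],
)

```text
clock: 10.8
tool_pos: [0.3615, 0.0148, 0.1099]
orientation: [179.9, -0.3, -173.8]
contact_force: [-0.4, -0.2, 0.1]
grip_width: 0.0852
grasp_force: 0.0
```

Emit:
jog_arm(
  plan=[
    [[0,0,0,0,0,0,0]],
  ],
)

```text
clock: 10.9
tool_pos: [0.3617, 0.0155, 0.1099]
orientation: [179.8, -0.3, -173.9]
contact_force: [-0.3, -0.2, -0.6]
grip_width: 0.0852
grasp_force: 0.0
```

```bash
python3 -c "
from h import *
plan([.36,.014,.0135],186.2,n=5)
c=snap('side','f.png');im=cv2.cvtColor(c['frame'],cv2.COLOR_RGB2HSV)
plan([.36,.014,.0135],186.2,n=5)"
```

```text
t 10.9 p [0.3617 0.0155 0.1099] rpy [ 179.83   -0.27 -173.86] n 5
[ 0.03 -0.03  1.93] [ 0.001 -0.001 -0.   ]
[ 0.03 -0.03  1.93] [ 0.001 -0.001 -0.   ]
[ 0.03 -0.03  1.93] [ 0.001 -0.001 -0.   ]
[ 0.03 -0.03  1.93] [ 0.001 -0.001 -0.   ]
[ 0.03 -0.03  1.93] [ 0.001 -0.001 -0.   ]
t 10.95 p [0.3613 0.0146 0.1098] rpy [ 179.87   -0.3  -174.04] n 5
[ 0.02 -0.01  1.93] [ 0.    -0.001 -0.001]
[ 0.02 -0.01  1.93] [ 0.    -0.001 -0.001]
[ 0.02 -0.01  1.93] [ 0.    -0.001 -0.001]
[ 0.02 -0.01  1.93] [ 0.    -0.001 -0.001]
[ 0.03 -0.01  1.93] [ 0.    -0.001 -0.001]
```

View pics/f.png

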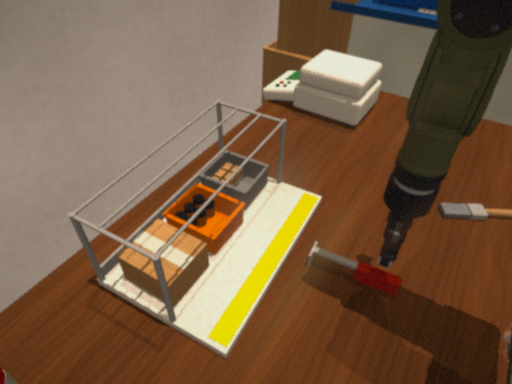

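The hook stands upright at (355,270) under the gripper, and the tubs haven't moved. Next: descend and grip.

Emit:
jog_arm(
  plan=[
    [[0,0,1.9,0,-0.003,0,0],[0,0,2,0,-0.002,0,0],[0,0,2,0,0,0,0],[0.1,0,2,0,0,0,0],[0,0,1.7,0,0,0,0]],
  ],
)

```text
clock: 11.45
tool_pos: [0.3595, 0.0133, 0.013]
orientation: [179.9, -0.1, -174.3]
contact_force: [-1.1, -0.5, 0.2]
grip_width: 0.0853
grasp_force: 0.0
```

Emit:
jog_arm(
  plan=[
    [[0,0,0,0,0,0,0],[0,0,0,0,0,0,0.5],[0,0,0,0,0,0,1],[0,0,0,0,0,0,1],[0,0,0,0,0,0,1]],
  ],
)

```text
clock: 11.95
tool_pos: [0.3609, 0.0142, 0.0145]
orientation: [179.9, 0.1, -174.1]
contact_force: [0.6, -1.1, 0.8]
grip_width: 0.0281
grasp_force: 0.0
```

Emit:
jog_arm(
  plan=[
    [[0,0,0,0,0,0,1],[0,0,0,0,0,0,1],[0,0,0,0,0,0,1],[0,0,0,0,0,0,1]],
  ],
)

```text
clock: 12.35
tool_pos: [0.3609, 0.0142, 0.0146]
orientation: [179.9, 0.1, -174.1]
contact_force: [-0.7, -1.1, 5.2]
grip_width: 0.023
grasp_force: 58.9
```

Emit:
jog_arm(
  plan=[
    [[0,0,-1.5,0,0,0,1],[0,0,-2.5,0,0,0,1],[0,0,-3,0,0,0,1],[0,0,-2.5,0,0,0,1],[0,0,-1,0,0,0,1]],
  ],
)

```text
clock: 12.85
tool_pos: [0.3616, 0.0141, 0.121]
orientation: [179.9, 0.2, -174.1]
contact_force: [0.7, -0.8, -0.8]
grip_width: 0.0225
grasp_force: 59.0
```

```bash
python3 -c "
from h import *
plan([.46,.085,.12],183.3,step=3)"
```

```text
t 12.85 p [0.3616 0.0141 0.121 ] rpy [ 179.87    0.22 -174.06] n 5
[-2.1   1.21  0.03] [0.    0.001 0.009]
[-2.09  1.23  0.03] [0.    0.001 0.009]
[-2.08  1.25  0.03] [0.    0.001 0.009]
[-2.07  1.26  0.02] [0.    0.001 0.009]
[-2.06  1.28  0.02] [0.    0.001 0.009]
```

Emit:
jog_arm(
  plan=[
    [[-2.1,1.2,0,0,0.002,0.01,1],[-2.1,1.3,0,0,0.002,0.01,1],[-2.1,1.3,0,0,0,0.01,1],[-2.1,1.3,0,0,0,0.01,1],[-1.5,1.0,0,0,0,0.01,1]],
  ],
)

```text
clock: 13.35
tool_pos: [0.4546, 0.084, 0.1179]
orientation: [179.9, -0.3, -176.9]
contact_force: [0.6, -0.6, -1.4]
grip_width: 0.0227
grasp_force: 59.1
```

```bash
python3 -c "
from h import *
plan([.56,.082,.12],183.3,step=2.5)
o=robot.get_obs();print(o['q'])"
```

```text
t 13.35 p [0.4546 0.084  0.1179] rpy [ 179.86   -0.27 -176.92] n 5
[-2.1  -0.15 -0.05] [ 0.    -0.001 -0.001]
[-2.1  -0.16 -0.05] [ 0.    -0.001 -0.001]
[-2.1  -0.16 -0.05] [ 0.    -0.001 -0.001]
[-2.1  -0.16 -0.05] [ 0.    -0.001 -0.001]
[-2.1  -0.16 -0.04] [ 0.    -0.001 -0.001]
[ 10.35561474  13.75678285 -27.68262752  48.80715487   0.17064942
   7.2770471 ]
```

Emit:
jog_arm(
  plan=[
    [[-1.8,-0.15,0,0,-0.002,0,1],[-2.2,-0.15,-0.05,0,-0.002,0,1],[-2.2,-0.15,-0.05,0,0,0,1],[-2.2,-0.15,-0.05,0,0,0,1],[-1.9,-0.15,0,0,0,0,1]],
  ],
)

```text
clock: 13.85
tool_pos: [0.5575, 0.0812, 0.1189]
orientation: [179.9, -0.1, -176.9]
contact_force: [-1.1, 0.2, -1.1]
grip_width: 0.0231
grasp_force: 59.1
```

Run:
```python
from h import *
plan([.56,.082,.071],183.3,n=5)
a=snap('scene','g1.png');b=snap('side','g2.png')
A=a['frame'][100:200,235:345,::-1];B=b['frame'][160:260,150:260,::-1]
cv2.imwrite('pics/g.png',cv2.resize(np.hstack([A,B]),None,fx=3.6,fy=3.6,interpolation=cv2.INTER_CUBIC))
```

```text
t 13.85 p [0.5575 0.0812 0.1189] rpy [ 1.7987e+02 -1.0000e-01 -1.7693e+02] n 5
[-0.05  0.01  0.96] [ 0.    -0.    -0.001]
[-0.05  0.01  0.96] [ 0.    -0.    -0.001]
[-0.05  0.01  0.96] [ 0.    -0.    -0.001]
[-0.05  0.01  0.96] [ 0.    -0.    -0.001]
[-0.05  0.01  0.96] [ 0.    -0.    -0.001]
```

View pics/g.png

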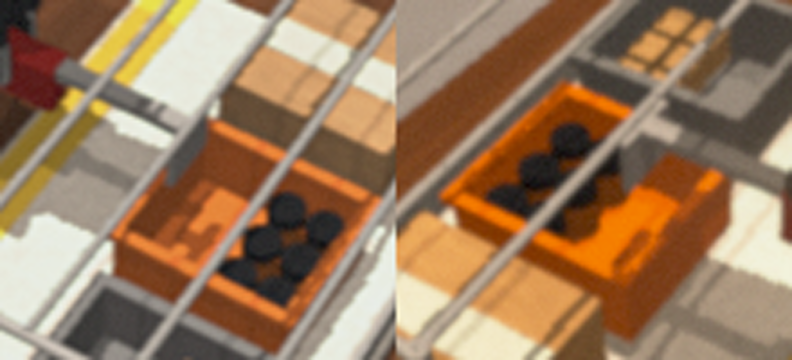

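Left (scene): the claw hangs at about (185,160) beside the front lip, whose corners are (117,232) and (213,122). Right (side): the claw is over the tub interior at (632,165). I'll check the numbers.

Run:
```python
from h import *
a=load('g1.png');b=load('g2.png')
A=lambda x,y:ray(a,235+x/3.6,100+y/3.6,Z)[:2].round(4)
B=lambda x,y:ray(b,150+(x-396)/3.6,160+y/3.6,Z)[:2].round(4)
Z=.104;print('claw bottom',A(168,186),A(206,150),B(622,186))
Z=.142;print('claw top',A(205,112),B(632,140))
Z=.08;print('lip',A(213,122),A(117,232),B(728,178),B(625,335))
```

```text
claw bottom [0.6983 0.0644] [0.7015 0.104 ] [0.7009 0.1097]
claw top [0.7001 0.1006] [0.6937 0.1059]
lip [0.6813 0.1467] [0.6825 0.0307] [0.6659 0.051 ] [0.6462 0.1814]
```

Emit:
jog_arm(
  plan=[
    [[-0.4,0,0.5,0,0,0,1],[-0.4,0,0.9,0,0,0,1],[0,0,1.1,0,0,0,1],[0,0,1.1,0,0,0,1],[0,0,1.0,0,0,0,1]],
  ],
)

```text
clock: 14.45
tool_pos: [0.5638, 0.0816, 0.0726]
orientation: [179.9, -0.1, -176.9]
contact_force: [-0.3, -0.4, -1.3]
grip_width: 0.0231
grasp_force: 59.1
```

Emit:
jog_arm(
  plan=[
    [[0,0,0,0,0,0,1],[0.4,0,0,0,0,0,1],[0.4,0,0,0,0,0,1],[0.4,0,0,0,0,0,1],[0.4,0,0,0,0,0,1]],
  ],
)

```text
clock: 14.95
tool_pos: [0.5488, 0.0809, 0.0746]
orientation: [179.9, 0.0, -176.9]
contact_force: [-0.7, 0.6, -1.9]
grip_width: 0.0227
grasp_force: 59.1
```

Emit:
jog_arm(
  plan=[
    [[0.4,0,0,0,0,0,1],[0.4,0,0,0,0,0,1],[0.4,0,0,0,0,0,1],[0.5,0,0,0,0,0,1],[0.5,0,0,0,0,0,1]],
  ],
)

```text
clock: 15.45
tool_pos: [0.5271, 0.0797, 0.0742]
orientation: [179.9, 0.0, -176.9]
contact_force: [1.7, -0.2, -2.1]
grip_width: 0.0233
grasp_force: 59.0
```

Emit:
jog_arm(
  plan=[
    [[0.5,0,0,0,0,0,1],[0.5,0,0,0,0,0,1],[0.5,0,0,0,0,0,1],[0.5,0,0,0,0,0,1],[0.5,0,0,0,0,0,1]],
  ],
)

```text
clock: 15.95
tool_pos: [0.5018, 0.0783, 0.0742]
orientation: [179.9, 0.0, -176.9]
contact_force: [1.9, 0.7, -0.9]
grip_width: 0.0232
grasp_force: 59.1
```

Emit:
jog_arm(
  plan=[
    [[0.5,0,0,0,0,0,1],[0.5,0,0,0,0,0,1],[0.5,0,0,0,0,0,1],[0.5,0,0,0,0,0,1],[0.3,0,0,0,0,0,1]],
  ],
)

```text
clock: 16.45
tool_pos: [0.4785, 0.0771, 0.0741]
orientation: [179.9, -0.0, -176.9]
contact_force: [1.5, -0.0, -0.0]
grip_width: 0.0232
grasp_force: 59.1
```

Run:
```python
from h import *
plan([.435,.0745,.073],183.3,step=.5)
a=snap('scene','i1.png');b=snap('wrist','i2.png')
A=a['frame'][70:250,170:410,::-1];B=b['frame'][:180,136:376,::-1]
cv2.imwrite('pics/i.png',cv2.resize(np.vstack([A,B]),None,fx=1.65,fy=1.65,interpolation=cv2.INTER_CUBIC))
```

```text
t 16.45 p [0.4785 0.0771 0.0741] rpy [ 1.7987e+02 -3.0000e-02 -1.7693e+02] n 9
[ 0.48 -0.    0.01] [ 0. -0. -0.]
[ 0.48 -0.    0.01] [ 0. -0. -0.]
[ 0.48 -0.    0.01] [ 0. -0. -0.]
[ 0.48 -0.    0.01] [ 0. -0. -0.]
[ 0.48 -0.    0.01] [ 0. -0. -0.]
[ 0.48 -0.    0.01] [ 0. -0. -0.]
[ 0.48 -0.    0.01] [ 0. -0. -0.]
[ 0.48 -0.    0.01] [ 0. -0. -0.]
[ 0.48 -0.    0.01] [ 0. -0. -0.]
```

View pics/i.png

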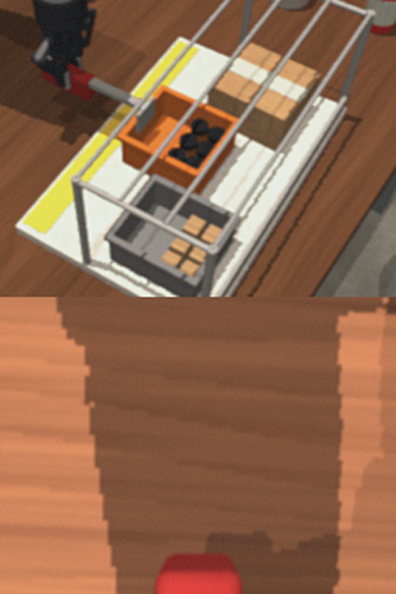

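The tub is following squarely, with its front lip at about (125,150)–(160,90) in the crop, just behind the strip. The grey tub hasn't moved. About 4.3 cm remain.

Emit:
jog_arm(
  plan=[
    [[0.4,0,0,0,0,0,1],[0.5,0,0,0,0,0,1],[0.5,0,0,0,0,0,1],[0.5,0,0,0,0,0,1],[0.5,0,0,0,0,0,1]],
  ],
)

```text
clock: 17.05
tool_pos: [0.4544, 0.0758, 0.074]
orientation: [179.9, -0.0, -176.9]
contact_force: [2.3, 0.1, -1.9]
grip_width: 0.0231
grasp_force: 59.0
```

Emit:
jog_arm(
  plan=[
    [[0.5,0,0,0,0,0,1],[0.5,0,0,0,0,0,1],[0.5,0,0,0,0,0,1],[0.3,0,0,0,0,0,1],[0,0,0,0,0,0,1]],
  ],
)

```text
clock: 17.55
tool_pos: [0.4363, 0.0748, 0.074]
orientation: [179.9, -0.1, -176.9]
contact_force: [0.2, 0.2, -2.4]
grip_width: 0.023
grasp_force: 59.0
```

Run:
```python
from h import *
plan([.435,.0745,.073],183.3,step=.5)
a=snap('scene','j1.png');b=snap('side','j2.png')
A=a['frame'][80:200,170:330,::-1];B=b['frame'][180:300,180:340,::-1]
cv2.imwrite('pics/j.png',cv2.resize(np.vstack([A,B]),None,fx=2.5,fy=2.5,interpolation=cv2.INTER_CUBIC))
```

```text
t 17.55 p [0.4363 0.0748 0.074 ] rpy [ 1.7987e+02 -7.0000e-02 -1.7692e+02] n 1
[ 0.13 -0.02  0.1 ] [ 0.002 -0.001 -0.004]
```

View pics/j.png

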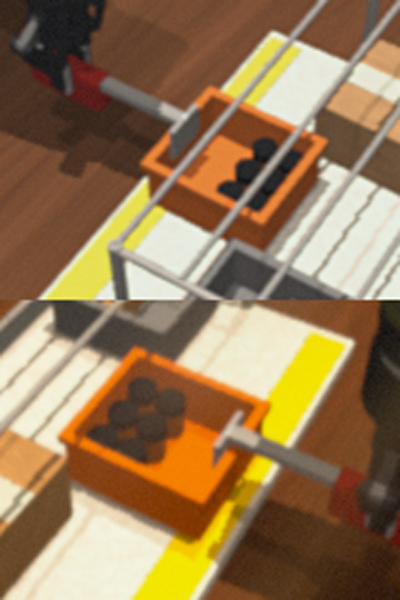

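Run:
```python
from h import *
a=load('j1.png');b=load('j2.png')
A=lambda x,y,z:ray(a,170+x/2.5,80+y/2.5,z)[:2].round(4)
B=lambda x,y,z:ray(b,180+x/2.5,180+(y-300)/2.5,z)[:2].round(4)
print('lipA',A(212,87,.08),A(142,163,.08),'lipB',B(198,503,.08),B(270,403,.08),'bottomB',B(193,540,.02))
print('stripB',B(135,600,.02),B(200,600,.02),B(305,337,.02),B(343,345,.02),'stripA bot',A(130,250,.02),A(45,300,.02),A(165,208,.02),A(148,180,.02))
```

```text
lipA [0.565  0.1438] [0.5694 0.0226] lipB [0.5607 0.1491] [0.5641 0.0264] bottomB [0.5667 0.1446]
stripB [0.5754 0.2157] [0.5329 0.1882] [ 0.6003 -0.125 ] [ 0.5625 -0.1356] stripA bot [ 0.5933 -0.0332] [ 0.5642 -0.126 ] [0.5896 0.0283] [0.5534 0.0474]
```

Front edge at x ≈ 0.566, and the strip spans 0.547–0.587 there, so it is centred. Now unhook, lift and retreat.

Emit:
jog_arm(
  plan=[
    [[-0.3,0,0,0,0,0,1],[-0.4,0,0,0,0,0,1],[0,0,-1.0,0,0,0,1],[0,0,-1.5,0,0,0,1],[0,0,-1.5,0,0,0,1]],
  ],
)

```text
clock: 18.15
tool_pos: [0.4442, 0.0751, 0.1149]
orientation: [179.9, -0.0, -176.9]
contact_force: [0.5, -0.8, -1.8]
grip_width: 0.0229
grasp_force: 59.0
```

Emit:
jog_arm(
  plan=[
    [[0,0,-1.0,0,0,0,1],[1.5,0,0,0,0,0,1],[2.5,0,0,0,0,0,1],[2.5,0,0,0,0,0,1],[2.5,0,0,0,0,0,1]],
  ],
)

```text
clock: 18.65
tool_pos: [0.3535, 0.0702, 0.1245]
orientation: [179.9, -0.0, -176.9]
contact_force: [-0.1, -0.6, -1.3]
grip_width: 0.0228
grasp_force: 59.0
```

Emit:
jog_arm(
  plan=[
    [[2.5,0,0,0,0,0,1],[2.0,0,1.0,0,0,0,1],[0,0,2.0,0,0,0,1],[0,0,2.0,0,0,0,1],[0,0,0,0,0,0,1]],
  ],
)

```text
clock: 19.15
tool_pos: [0.3074, 0.0676, 0.073]
orientation: [179.9, -0.2, -176.9]
contact_force: [0.1, 0.2, -0.7]
grip_width: 0.0229
grasp_force: 59.1
```

Run:
```python
from h import *
plan([.31,.068,.016],183,n=5)
```

```text
t 19.15 p [0.3074 0.0676 0.073 ] rpy [ 179.9    -0.22 -176.92] n 5
[-0.06  0.    1.14] [ 0.    -0.001  0.   ]
[-0.06  0.    1.14] [ 0.    -0.001  0.   ]
[-0.06  0.    1.14] [ 0.    -0.001  0.   ]
[-0.05  0.    1.14] [ 0.    -0.001  0.   ]
[-0.05  0.    1.14] [ 0.    -0.001  0.   ]
```

Emit:
jog_arm(
  plan=[
    [[0,0,1.4,0,-0.002,0,1],[0,0,1.6,0,-0.002,0,1],[0,0,1.6,0,0,0,1],[0,0,0.8,0,0,0,1],[0,0,0,0,0,0,1]],
  ],
)

```text
clock: 19.65
tool_pos: [0.3092, 0.0681, 0.02]
orientation: [179.9, 0.1, -176.9]
contact_force: [-1.1, -0.2, -1.3]
grip_width: 0.0229
grasp_force: 59.1
```

Emit:
jog_arm(
  plan=[
    [[0,0,0,0,0,0,1],[0,0,0.2,0,0,0,1],[0,0,0,0,0,0,1]],
  ],
)

```text
clock: 19.95
tool_pos: [0.31, 0.0683, 0.0185]
orientation: [179.9, 0.3, -176.9]
contact_force: [0.3, -0.2, -0.3]
grip_width: 0.0231
grasp_force: 59.1
```

Emit:
jog_arm(
  plan=[
    [[0,0,0.2,0,0.004,0,1],[0,0,0.1,0,0,0,1],[0,0,0,0,0,0,1]],
  ],
)

```text
clock: 20.25
tool_pos: [0.3094, 0.0681, 0.015]
orientation: [179.9, -0.0, -176.9]
contact_force: [-0.2, 0.2, -1.2]
grip_width: 0.0226
grasp_force: 59.1
```

Emit:
jog_arm(
  plan=[
    [[0,0,0.1,0,0,0,1],[0,0,0,0,0,0,1]],
  ],
)

```text
clock: 20.45
tool_pos: [0.3095, 0.0682, 0.0146]
orientation: [179.9, -0.0, -176.9]
contact_force: [-2.5, -0.6, 8.7]
grip_width: 0.0231
grasp_force: 60.5
```

Firm contact, 9 N upward; release and rise.

Emit:
jog_arm(
  plan=[
    [[0,0,0,0,0,0,0.6],[0,0,0,0,0,0,0],[0,0,0,0,0,0,0],[0,0,0,0,0,0,0],[0,0,0,0,0,0,0]],
  ],
)

```text
clock: 20.95
tool_pos: [0.3095, 0.0681, 0.0141]
orientation: [179.9, -0.0, -176.9]
contact_force: [0.2, -0.1, -0.0]
grip_width: 0.0852
grasp_force: 0.0
```

Emit:
jog_arm(
  plan=[
    [[0,0,-2,0,0,0,0],[0,0,-3,0,0,0,0],[0,0,-3,0,0,0,0],[0,0,-3,0,0,0,0],[0,0,0,0,0,0,0]],
  ],
)

```text
clock: 21.45
tool_pos: [0.3125, 0.0685, 0.1272]
orientation: [179.8, 0.4, -176.9]
contact_force: [0.7, -0.7, 0.3]
grip_width: 0.0852
grasp_force: 0.0
```

Run:
```python
from h import *
a=snap('scene','k.png')
```

```text
(no output)
```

View pics/k.png

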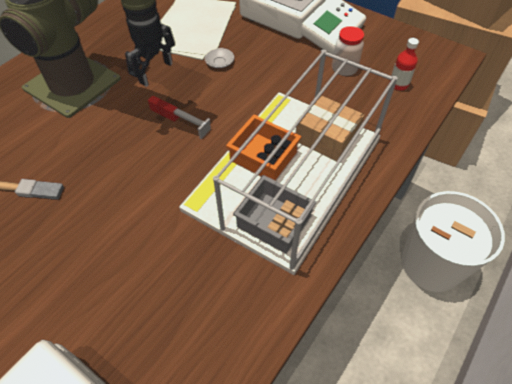

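The hook stands upright at (180,116), clear of the shelf. The orange tub's front is on the strip at (245,140), the grey tub is unmoved, and the gripper is free.

```bash
python3 -c "
from h import *
print(finish_job())"
```

```text
the job is handed in; nothing more can be done
None
```

The job is handed in at about 21 s: the orange tub's front edge is on the yellow strip, the grey tub was left where it stood, and the hook is upright on the bench, clear of the shelf and released; I set it down once before the pull to regrip it because a wrist joint had reached its limit.

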